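# Set the range lever by counting clicks

## Task

With a fingertip, push the blue range lever of the grey unit all the way back to its home stop at the red tick, then slide it out again exactly three clicks and leave it in that third notch after home, without ever running past it. Then press the green button all the way down and let it go. Only push: do not grip the lever, do not press the button before the lever stands in the third notch, never shove hard, and leave the other things on the bench and on the unit where they are.

Things in the scene. Friction and masses are not known exactly. Their poses are not given: they have to be found in the camera images.
- range_unit: Grey box with white top, fixed: 170 mm deep (x), 260 wide (y), top 55 mm above the bench. Origin under its centre; at yaw 0 x points away from the robot, y to its left, z up. On top: lever slot along y at x=+35 mm with six ticks beside it 20 mm apart, the first (home, right end, y=-50) red, the rest black; flat display (2 mm proud) at x=-50, y=0; green button at x=-50, y=+90 mm.
- lever_knob (a point): Centre of the blue knob of the range lever, 27 mm above the unit's top. The knob is a block 32 mm along the unit's x, 16 mm along its y, 26 mm high (from 14 to 40 mm above the unit's top), on a thin steel stem. It slides along the unit's y only and cannot be lifted.
- range_lever (a joint): Lever travel along the unit's +y in m: 0 in the home notch, further notches at 0.020, 0.040, 0.060, 0.080, 0.100; stops at -0.002 and 0.102. A spring detent holds it: about 6 N pushes it out of a notch, resistance falls to nothing halfway; 3 mm past halfway it snaps ahead into the next notch by itself and stays (within 3 mm of halfway it can stick). Starts in notch 1, 2 or between.
- home_tick (a point): Point on the unit's top at the middle of the slot where the lever stands when home (below lever_knob when the joint is 0); axes as the unit's.
- accept_button_top (a point): Centre of the top face of the round green button (26 mm across) near the front left corner of the unit's top, in a black collar 42 mm across and 12 mm high. Released, it stands 22 mm above the unit's top (the point moves down with the button).
- accept_button (a joint): How far the green button is pressed, in m: 0 released, 0.006 fully down; springs back; about 4 N takes it fully down.
- gauge: Bystander, loose: test gauge lying face up behind the range unit, 105x68x32 mm. Origin at the centre of its underside.
- slotted_weight: Bystander, loose: flat round slotted weight, 82 mm across, 12 mm thick, lying behind the range unit. Origin at the centre of its underside.
- brass_adapter: Bystander, loose: small brass pipe adapter, 19x22x25 mm, standing on the front right corner of the range unit's top. Origin at the centre of its underside.
- blank_plug: Bystander, loose: small grey threaded plug, 20x20x22 mm, standing behind the range unit. Origin at the centre of its underside.
- logbook: Bystander, loose: blue notebook, 210x149x14 mm, lying to the left of the range unit. Origin at the centre of its underside.

How it is judged:
By the outcome, as a careful person would: the job done as asked, in the order asked, and still so for the second after the job is handed in, with the robot touching nothing.
It also fails if it takes over 58 s, if anything falls off the work surface, if the arm or the gripper's body presses on something with over 40 N, if the wrist force passes 120 N, or if a joint passes its speed limit or range.

## Robot

A 6-joint arm with a two-finger parallel gripper is mounted at the origin on a cart in front of the work surface, level with it; the furniture and walls round the work are solid. World frame = base frame: x ahead of the robot, y to its left, z up, the work surface at z = 0. Lengths are in mm, angles in rad, forces in N, time in s.
With the tool pointing down it reaches from about 275 to 750 mm from the base axis. Payload 10.2 kg.
Tool frame: the origin (TCP) lies between the finger pads; the fingertips stand 8 mm ahead of it and the grasp point (between the pads) lies 11 mm behind it; z points along the fingers, x is the direction in which the jaws open and shut, and the axes are right-handed (so a half turn about z gives the same grasp; the last joint's range is limited). The gripper opens to 85 mm and grips with 20 to 120 N. Pads are 22 mm wide; open, the fingers measure 114 mm over their backs; the gripper's body (76 mm by 85 mm) begins 54 mm behind the grasp point. The pads swing forward as they close: fully open they stand 13 mm farther back than shut.
Start: joints at [0.891, 0.313, 1.498, -0, 1.331, -0.223], TCP at [231.579, 471.171, 202.694] pointing down, gripper open.
Joint ranges: [-2.94, 2.94], [-0.97, 2.17], [0.19, 2.56], [-1.23, 4.37], [0.02, 3.11], [-2.88, 2.88]. Speed limits (rad/s): [2.39, 2.39, 3.01, 3.14, 3.14, 3.14].

## Interface

Orientations are given as a unit quaternion [w, x, y, z].
In Python, from rig import sense, eyes, ctrl gives the robot as it stands.
- The arm moves only by the tool move_arm, never from a script. Its argument "rows" is a list that holds one entry, the list of rows, each a list of 5 numbers: the shift along the tool's x, y, z in mm, then the turn about the tool's z in units of 6 degrees (1.0 is 6 degrees), then the gripper command: -1 is shut, 1 is fully open, values between are in proportion. In form: [[[dx, dy, dz, roll, jaw], ...]]. A call has 1 to 12 rows; each row is the pose to reach, as a shift and turn from the pose measured when the call began, along the tool's axes at that moment; what a row does not reach only later rows make up. A row lasts 1/8 s, in which the tool goes at most 62.5 mm and 10.7 degrees, less where a joint would pass 70% of its speed; a pose out of reach is approached as far as the arm can. A call with a gripper value outside its range is refused whole. The fingers move at their own pace and stop on an object; "squeeze" is the grip in N (left out, the last holds). Time passes only in rows, so rows that repeat a pose let the fingers close. It gives the time, the measured TCP pose, the force and the opening at its end, in the units of the state.
- sense(): the state, without advancing time (a new reading comes with each control period).
- eyes.capture(name): name is "side" or "top" or "wrist"; returns a dict with "color" (420x560x3 uint8, blue, green, red), "vertical_fov" (degrees; the focal length in pixels is half the picture's height over the tangent of half this angle, whatever the lens; pixels are square), "cx", "cy" (the principal point, pixels), "xyz" and "attitude" of the camera in the world. Camera axes: x right, y down, z forward; pixel columns grow to the right and rows downward; lengths in mm; the calibration is good to about 2 mm. A picture is of the moment at which its call begins. There is no depth.
- ctrl.finish_job(): hands the job in, once; it reports no verdict.
The state is a dict: "time_s": time; "joints": joint angles; "dq": joint speeds; "tau": joint torques, N m; "eef_pos": TCP position; "ee_rot": TCP orientation; "force": force on the tool from outside, world axes, zero at the start; "wrist_torque": the same for the moment, N m; "grip_width": opening from 0.0 (shut) to 1.0 (fully open).
Only numpy, scipy, OpenCV 4.12 (cv2) and the standard library are available. Lean on these libraries where they do the work, as an engineer would, in place of code of your own. Each camera call takes 0.05 s, during which the arm holds its last target. There are 200 camera calls.

## Working session

There is one attempt and no reset: what is moved stays moved. The work goes in short steps, Python scripts to look and compute and a tool call to move; the robot and the scene stay as the last step left them, time stands still between calls to the robot, and variables do not carry over. Pictures are saved under pics/ and viewed, about 8 in all and at most 12, crops included, and the job is handed in when it is done.

Besides the shell and the picture viewer there is one more tool, called after ">>>" in YAML: its name, and indented under it one key for each argument. move_arm: Moves the arm, as the interface text tells. Its arguments: {"type":"object","properties":{"rows":{"type":"array","items":{"type":"array","items":{"type":"array","items":{"type":"number"}}}},"squeeze":{"type":"number"}},"required":["rows"]}

```bash
mkdir -p pics; ls; cat > h.py <<'E'
import numpy as np,cv2
from rig import sense,eyes,ctrl
from scipy.spatial.transform import Rotation as R
def rot(q): q=np.asarray(q,float); return R.from_quat([q[1],q[2],q[3],q[0]]).as_matrix() if q.size==4 else q
def cam(n,save=None):
    c=eyes.capture(n)
    if save: cv2.imwrite('pics/'+save,c['color'])
    return c
def ray(c,u,v):
    f=c['color'].shape[0]/2/np.tan(np.radians(c['vertical_fov'])/2)
    return np.array(c['xyz'],float), rot(c['attitude'])@np.array([(u-c['cx'])/f,(v-c['cy'])/f,1])
def plane(c,u,v,z):
    o,d=ray(c,u,v); return o+d*(z-o[2])/d[2]
def proj(c,p):
    f=c['color'].shape[0]/2/np.tan(np.radians(c['vertical_fov'])/2)
    q=rot(c['attitude']).T@(np.array(p,float)-c['xyz']); return q[:2]/q[2]*f+[c['cx'],c['cy']]
E
python3 - <<'E'
from h import *
for n in('top','side'):
    c=cam(n,n+'0.png'); print(n,{k:v for k,v in c.items() if k!='color'})
print(sense())
E
```

```text
pics
top {'vertical_fov': 57.50682221965885, 'cx': 272.9177887576655, 'cy': 209.85235460761547, 'xyz': array([559.04754833,  78.04685089, 919.82191882]), 'attitude': array([-0.00130143,  0.71264923, -0.70131679,  0.01685678])}
side {'vertical_fov': 44.51439108598292, 'cx': 273.5691915413258, 'cy': 208.19158782655592, 'xyz': array([ 170.96113165, -891.73291842,  505.54539395]), 'attitude': array([-0.55124317,  0.8080895 , -0.17033576,  0.11877734])}
{'time_s': 0.1, 'joints': array([ 8.90600027e-01,  3.13405707e-01,  1.49833400e+00,  2.29103143e-05,
        1.33099952e+00, -2.23382933e-01]), 'dq': array([ 0.00060801, -0.0022434 , -0.00423681,  0.0003743 , -0.00065173,
        0.000755  ]), 'tau': array([ 3.56729652e-03, -4.12894499e+01, -2.60139298e+01, -2.56218266e-05,
        3.00120810e-03,  2.08561181e-05]), 'eef_pos': array([231.40851019, 470.97026015, 202.1965622 ]), 'ee_rot': array([ 1.77212244e-04,  8.48850660e-01,  5.28632412e-01, -5.45320531e-04]), 'force': array([-0.18046423,  0.07127693,  0.53160566]), 'wrist_torque': array([ 0.04311398, -0.00934649,  0.02435574]), 'grip_width': 1.0011708199761353}
```

View pics/top0.png

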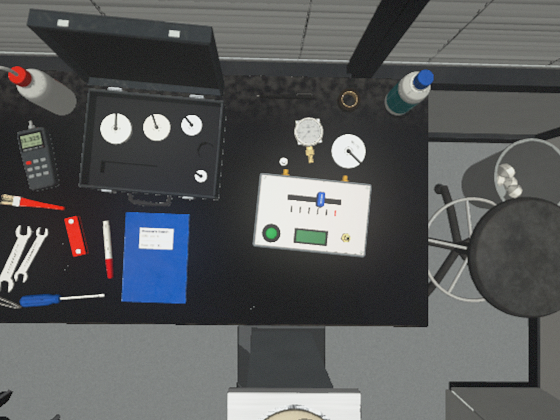

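View pics/side0.png

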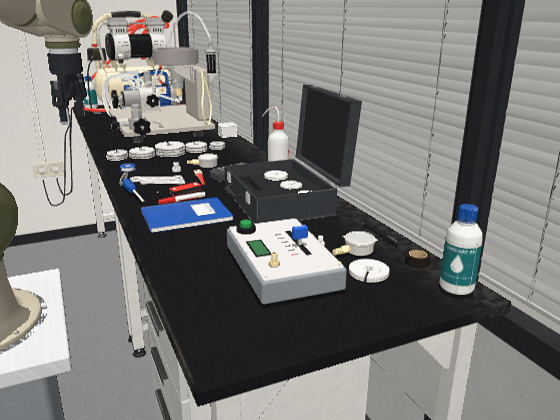

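The top view shows the unit at about (312,217), the blue knob at (320,199), the red tick at (335,213), the green button at (271,232) and the adapter at (346,238). The side view agrees. Next I'll measure these.

```bash
cat > m.py <<'E'
from h import *
c=cam('top'); im=c['color']; hsv=cv2.cvtColor(im,cv2.COLOR_BGR2HSV)
roi=np.zeros(im.shape[:2],np.uint8); roi[168:262,245:378]=255
def blob(m):
    n,l,s,ce=cv2.connectedComponentsWithStats(m&roi); i=1+np.argmax(s[1:,4]); return ce[i],s[i],(l==i).astype(np.uint8)
_,s,m=blob(cv2.inRange(hsv,(0,0,150),(180,60,255)))
cn=max(cv2.findContours(m,cv2.RETR_EXTERNAL,cv2.CHAIN_APPROX_NONE)[0],key=cv2.contourArea)
P=np.array([plane(c,u,v,55)[:2] for u,v in cn[:,0]],np.float32)
ctr,wh,a=cv2.minAreaRect(P); print('rect',ctr,wh,a)
if wh[0]>wh[1]: a-=90   # long side along y: angle of short side
yaw=(a+45)%90-45; print('yaw deg',yaw)
ye=np.radians(yaw); Ru=np.array([[np.cos(ye),-np.sin(ye)],[np.sin(ye),np.cos(ye)]])
def show(n,lo,hi,z):
    ce,s,_=blob(cv2.inRange(hsv,lo,hi)); p=plane(c,*ce,z)[:2]; print(n,ce,s,'world',p,'unit',Ru.T@(p-ctr))
show('knob',(100,120,60),(130,255,255),95)
show('button',(50,150,60),(75,255,255),77)
show('red',(170,100,80),(180,255,255),55)
show('red0',(0,120,80),(8,255,255),55)
show('brass',(15,100,60),(32,255,255),80)
show('display',(50,60,30),(80,255,140),57)
b=im[170:262,245:378]; cv2.imwrite('pics/crop.png',cv2.resize(b,None,fx=6,fy=6,interpolation=cv2.INTER_CUBIC))
E
python3 m.py
```

```text
rect (573.27197265625, -29.930160522460938) (252.05804443359375, 164.53627014160156) 85.17194366455078
yaw deg -4.828056335449219
knob [320.34722222 199.18055556] [317 193   8  14  72] world [605.15387245 -42.21384757] unit [32.80264156 -9.55673631]
button [271.89285714 234.5       ] [267 229   9   9  28] world [526.58365498  61.07298029] unit [-54.18200791  86.75068106]Traceback (most recent call last):
  File "m.py", line 17, in <module>
    show('red',(170,100,80),(180,255,255),55)
    ~~~~^^^^^^^^^^^^^^^^^^^^^^^^^^^^^^^^^^^^^
  File "m.py", line 14, in show
    ce,s,_=blob(cv2.inRange(hsv,lo,hi)); p=plane(c,*ce,z)[:2]; print(n,ce,s,'world',p,'unit',Ru.T@(p-ctr))
           ~~~~^^^^^^^^^^^^^^^^^^^^^^^^
  File "m.py", line 5, in blob
    n,l,s,ce=cv2.connectedComponentsWithStats(m&roi); i=1+np.argmax(s[1:,4]); return ce[i],s[i],(l==i).astype(np.uint8)
                                                          ~~~~~~~~~^^^^^^^^^
    return _wrapfunc(a, 'argmax', axis=axis, out=out, **kwds)
    return bound(*args, **kwds)
ValueError: attempt to get argmax of an empty sequence
```

The knob measures about y=-9.6 in the unit frame, which is notch 2, and x=33 against an expected 35. That fits. I'll move above its left side with the gripper shut.

>>> move_arm:
  rows:
    - [[-24,50,0,-0.3,-1],[-48,100,0,-0.6,-1],[-72,150,0,-1,-1],[-96,200,0,-1.3,-1],[-120,250,0,-1.6,-1],[-144,300,0,-2,-1],[-168,350,0,-2.3,-1],[-192,400,0,-2.6,-1],[-216,450,0,-3,-1],[-238,500,0,-3.3,-1],[-260,550,0,-3.56,-1],[-260,550,0,-3.56,-1]]

```text
time_s: 1.65
eef_pos: [611.4, -7.8, 201.0]
ee_rot: [-0.0, 0.737, 0.676, -0.001]
force: [-0.4, 1.1, -0.0]
grip_width: -0.0
```

```bash
cat > st.py <<'E'
from h import *
np.set_printoptions(precision=2,suppress=True)
C=np.array([573.3,-29.9]); a=np.radians(-4.83); Ru=np.array([[np.cos(a),-np.sin(a)],[np.sin(a),np.cos(a)]])
def st():
    s=sense(); M=rot(s['ee_rot']); p=s['eef_pos']
    print('t',s['time_s'],'pos',p,'unit',Ru.T@(p[:2]-C),'toolx deg',np.degrees(np.arctan2(M[1,0],M[0,0])),'toolz',M[:,2],'F',s['force'],'Fu',Ru.T@s['force'][:2],'j',s['joints'],'w',s['grip_width'])
if __name__=='__main__': st()
E
python3 - <<'E'
from st import *
st(); c=cam('wrist','w1.png'); print(c['xyz'],c['attitude'],c['vertical_fov'],c['cx'],c['cy'])
E
```

```text
t 1.65 pos [611.41  -7.81 200.96] unit [36.11 25.22] toolx deg 84.99172395005233 toolz [-0. -0. -1.] F [-0.37  1.14 -0.01] Fu [-0.47  1.1 ] j [-0.2   0.51  1.22 -0.    1.42 -1.69] w -0.00040505754688293315
[540.66  -0.98 372.4 ] [0.1  0.73 0.67 0.09] 68.1076945609672 282.4866107667798 211.92138306760015
```

View pics/w1.png

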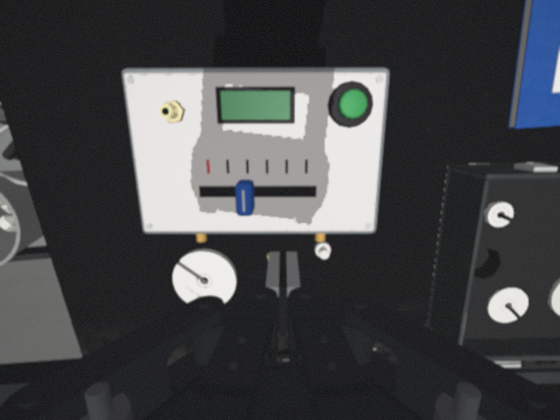

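The wrist view shows the red tick at (208,167), black ticks to (306,166), knob at (245,198), button at (352,103) and the closed fingertips at (285,255). I'll convert those to unit coordinates.

```bash
cat > wm.py <<'E'
from st import *
def wm(save=None):
    c=cam('wrist',save); hsv=cv2.cvtColor(c['color'],cv2.COLOR_BGR2HSV)
    def big(m,x0=100,x1=410,y0=50,y1=240):
        r=np.zeros_like(m); r[y0:y1,x0:x1]=m[y0:y1,x0:x1]
        n,l,s,ce=cv2.connectedComponentsWithStats(r)
        if n<2: return None
        i=1+np.argmax(s[1:,4]); return ce[i],s[i]
    for n,lo,hi,z in(('knob',(105,100,40),(130,255,255),88),('button',(50,150,60),(75,255,255),77),('redtick',(0,120,60),(8,255,255),55),('redtick2',(170,120,60),(180,255,255),55)):
        b=big(cv2.inRange(hsv,lo,hi), y0=50 if n!='x' else 0)
        if b is None: print(n,'none'); continue
        p=plane(c,*b[0],z)[:2]; print(n,b[0],b[1],'world',p,'unit',Ru.T@(p-C))
    return c
if __name__=='__main__':
    import sys
    c=wm(sys.argv[1] if len(sys.argv)>1 else None)
    for n,u,v in(('FL',388,69),('BL',375,233),('FR',124,70),('BR',144,233),('red',208,167),('last',306.5,166),('slotR',200,191),('slotL',316,191)):
        p=plane(c,u,v,55)[:2]; print(n,p,Ru.T@(p-C))
E
python3 wm.py
```

```text
knob [242.7  197.41] [232 182  21  34 511] world [604.16 -42.24] unit [31.79 -9.7 ]
button none
redtick [206. 167.] [206 162   1  11  11] world [576.69 -80.68] unit [  7.66 -50.32]
redtick2 none
FL [500.3  103.94] [-84.01 127.22]
BL [663.46  91.09] [ 79.65 128.15]
FR [ 479.79 -143.44] [ -83.62 -121.01]
BR [ 641.75 -158.73] [  79.06 -122.61]
red [576.87 -78.65] [  7.66 -48.27]
last [584.54  21.69] [ 6.86 52.35]
slotR [600.94 -90.78] [ 32.67 -58.34]
slotL [611.41  29.88] [32.94 62.78]
```

Red tick reads about -49 and the last tick about +52, so the scale is right and the frame is good to about 2 mm. The knob is in notch 2. I'll descend left of it.

>>> move_arm:
  rows:
    - [[0,-2,30,0,-1],[0,-2,60,0,-1],[0,-2,90,0,-1],[0,-2,108,0,-1],[0,-2,115,0,-1],[0,-2,115,0,-1]]

```text
time_s: 2.5
eef_pos: [607.7, -4.1, 87.2]
ee_rot: [-0.0, 0.736, 0.677, -0.001]
force: [-0.2, -0.1, 1.0]
grip_width: 0.004
```

```bash
python3 - <<'E'
from st import *
st(); a=cam('side')['color'][200:310,215:360]; b=cam('wrist')['color'][100:300,130:410]
a=cv2.resize(a,(527,400),interpolation=3); b=cv2.resize(b,None,fx=1,fy=1)
o=np.zeros((600,800,3),np.uint8); o[:400,:527]=a; o[400:600,:280]=b; cv2.imwrite('pics/s2.png',o)
E
```

```text
t 2.5 pos [607.75  -4.13  87.24] unit [32.16 28.58] toolx deg 85.19341363263975 toolz [-0. -0. -1.] F [-0.21 -0.08  0.99] Fu [-0.21 -0.1 ] j [-0.2   0.6   1.38 -0.    1.17 -1.69] w 0.0036291660966657384
```

View pics/s2.png

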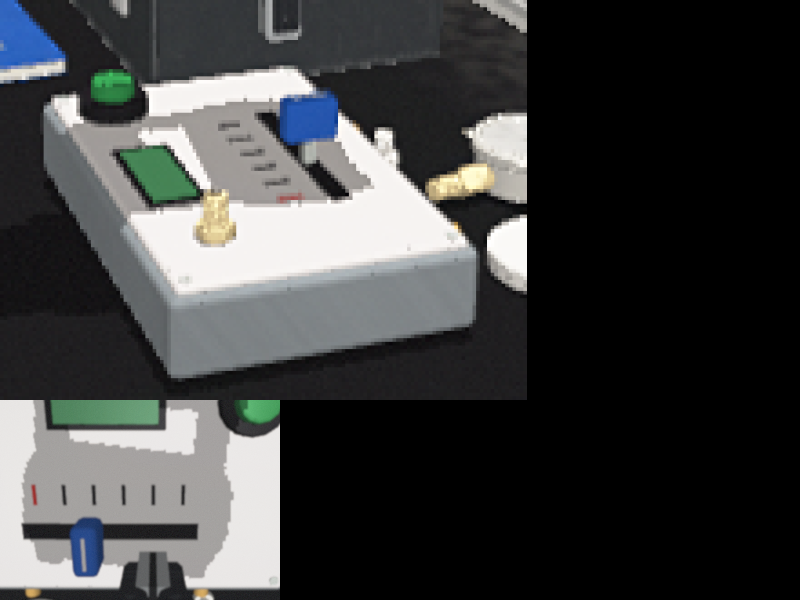

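The wrist crop shows the closed fingertips just left of the knob (+y), with the knob opposite its tick. The side crop hides the fingers behind the knob against the dark case, so I'll check that by projecting the tip.

```bash
python3 - <<'E'
from st import *
c=cam('side','s3.png'); p=sense()['eef_pos']
for dz in(-8,0,60): print(proj(c,p+[0,0,dz]))
g=c['color'][90:300,200:400]; cv2.imwrite('pics/s3c.png',cv2.convertScaleAbs(cv2.resize(g,None,fx=2.8,fy=2.8,interpolation=3),alpha=2.0,beta=10))
E
```

```text
[291.41 225.78]
[291.48 222.26]
[291.97 195.27]
```

View pics/s3c.png

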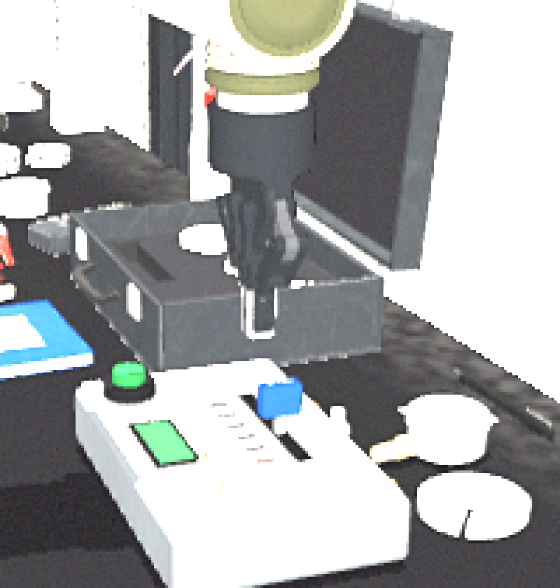

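```bash
python3 - <<'E'
from st import *
c=cam('side'); s=sense(); p=s['eef_pos']; print(p)
print('knob',proj(c,[606,-41,82]),'tick',proj(c,[577,-79,55]))
o,d=ray(c,293.6,210); t=(p[1]-o[1])/d[1]; print('tip at tool y-plane',o+d*t)
w=cam('wrist','w3.png'); print('wrist proj tip',proj(w,p-[0,0,8]),'knob',proj(w,[606,-41,95]))
g=w['color'][110:390,190:390]; f=c['color'][170:250,260:330]
o=np.zeros((580,800,3),np.uint8); o[:560,:400]=cv2.resize(g,(400,560),interpolation=3); o[:448,405:797]=cv2.resize(f,(392,448),interpolation=3)
cv2.imwrite('pics/z.png',cv2.convertScaleAbs(o,alpha=1.8,beta=15))
E
```

```text
[608.23  -4.69  87.73]
knob [298.24 231.48] tick [293.38 253.62]
tip at tool y-plane [612.58  -4.69 114.75]
wrist proj tip [281.34 241.97] knob [217.66 253.3 ]
```

View pics/z.png

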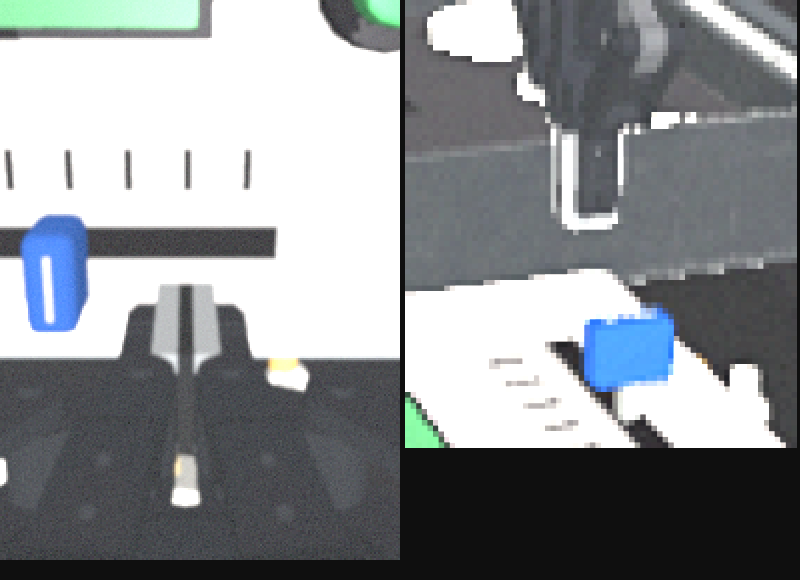

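```bash
python3 - <<'E'
from st import *
p=sense()['eef_pos']; w=cam('wrist'); 
for dz in(-8,0,10,20,30,40): print(dz,proj(w,p+[0,0,dz]))
a=cv2.imread('pics/side0.png').astype(int); b=cv2.imread('pics/s3.png').astype(int)
d=np.abs(a-b).sum(2); ys,xs=np.where(d[150:260,250:340]>30); 
for y in range(180,232,3): 
    r=np.where(d[y,270:320]>30)[0]+270; print(y,r.min() if len(r) else '',r.max() if len(r) else '',b[y,[285,290,294,298,302]].sum(1),a[y,[285,290,294,298,302]].sum(1))
print(w['xyz'])
E
```

```text
-8 [281.41 241.93]
0 [281.38 246.94]
10 [281.33 253.81]
20 [281.28 261.48]
30 [281.22 270.09]
40 [281.16 279.84]
180 281 305 [115 133 115 115 218] [ 94 417 332 141 153]
183 281 307 [109 129 104 111 147] [726 694 547 739 167]
186 282 305 [122 141 110 115 119] [721 722 720 719 150]
189 289 291 [106 135 110 140 105] [108 552 114 118 125]
192 286 303 [144 122 110 180 135] [152 156 150 742 736]
195 286 298 [180 322 130 426 168] [188 176 165 158 160]
198 286 299 [153 318 126 536 164] [159 179 183 162 165]
201 286 299 [160 296 127 517 169] [165 172 159 163 161]
204 286 297 [158 222 120 162 166] [165 165 165 163 164]
207 286 297 [155 250 106 173 169] [164 169 164 162 172]
210 288 296 [168 467 449 161 167] [163 166 162 163 163]
213   [167 161 171 168 179] [165 167 170 167 169]
216   [159 171 160 168 170] [157 165 161 160 163]
219   [491 593 692 171 245] [480 580 682 169 235]
222   [732 730 730 759  73] [724 723 724 753  75]
225 300 306 [732 734 717 708 340] [724 725 709 706 413]
228 277 306 [448 451 261 284 300] [725 731 367 386 376]
231 270 291 [267 127 296 297 299] [409 200 287 295 291]
[537.16   1.86 258.9 ]
```

Both cameras put the fingertip near z≈114, while the stated geometry gives about 80. I'll go down a further 20 mm, which is clear of the unit under either reading, and check again.

>>> move_arm:
  rows:
    - [[0,0,6,0,-1],[0,0,12,0,-1],[0,0,18,0,-1],[0,0,20,0,-1],[0,0,20,0,-1]]

```text
time_s: 3.42
eef_pos: [608.0, -4.8, 67.2]
ee_rot: [-0.0, 0.736, 0.677, -0.001]
force: [-0.1, -0.2, 0.2]
grip_width: 0.004
```

```bash
python3 - <<'E'
from st import *
st(); c=cam('side'); p=sense()['eef_pos']
a=cv2.imread('pics/side0.png').astype(int); b=c['color'].astype(int); d=np.abs(a-b).sum(2)
for y in range(195,250,2):
    r=np.where(d[y,270:320]>50)[0]+270; print(y,r, end=' | ')
w=cam('wrist')
f=c['color'][170:250,260:330]; g=w['color'][110:390,190:390]
o=np.zeros((580,800,3),np.uint8); o[:560,:400]=cv2.resize(g,(400,560),interpolation=3); o[:448,405:797]=cv2.resize(f,(392,448),interpolation=3)
cv2.imwrite('pics/z2.png',cv2.convertScaleAbs(o,alpha=1.8,beta=15))
for v in (216,218,220,222):
    o_,dd=ray(c,293,v); print(v,o_+dd*((p[1]-7-o_[1])/dd[1]))
E
```

```text
t 3.425 pos [608.03  -4.77  67.23] unit [32.49 27.97] toolx deg 85.15012692850043 toolz [-0. -0. -1.] F [-0.07 -0.25  0.21] Fu [-0.05 -0.25] j [-0.2   0.62  1.4  -0.    1.12 -1.69] w 0.004218523393980393
195 [282 283 284 285 286 287 288 289 293 294 303 306] | 197 [288 289 291 292 293 294 295 297 300 301 302] | 199 [285 287 288 289 291 292 293 294 295 301 302 303 304] | 201 [286 290 292 293 301 302 303] | 203 [286 288 289 291 292 293 294 296 297] | 205 [286 288 289 290 291] | 207 [286 288 289 290 291] | 209 [286 288 289 290 291 297] | 211 [286 287 288 289 290 294 297] | 213 [286 287 288 289 290 297] | 215 [286 287 288 289 290 297] | 217 [287 288 289 293 294 295 296 297] | 219 [288 289 290 291 292 293 294 295] | 221 [] | 223 [] | 225 [301 302 303 304 305 306] | 227 [282 283 284 285 287 288 289 290 291 292 293 294 295 296 297 298 299 300
 301 302 303 304 305 306 307] | 229 [271 272 273 274 275 276 277 278 279 280 281 282 283 284 285 286 287 288
 289 290 291 294 295 296 297] | 231 [270 271 272 273 274 275 276 277 278 279 280 281 282 283 284 285 286 290
 291] | 233 [270 271 272 273 274 27
[... 498 characters left out ...]
308 309] | 243 [270 271 272 273 274 275 276 277 278 279 280 281 282 283 284 285 286 287
 288 289 290 291 292 293 294 295 306 307 308 309 310] | 245 [271 272 273 274 275 276 277 278 279 280 281 282 283 284 285 286 287 288
 289 290 291 305 306 307 308 309 310 311 312] | 247 [272 273 274 275 276 277 278 279 280 281 282 283 284 285 286 287 288 289
 290 291 292 293 294 295 296 297 298 299 300 305 306 307 308 309 310 311
 312 313] | 249 [273 274 275 276 277 278 279 280 281 282 283 284 285 286 287 288 289 290
 291 292 293 294 295 296 297 298 299 300 307 308 309 310 311 312 313 314
 315 316] | 216 [607.95 -11.78 104.72]
218 [608.04 -11.78 100.23]
220 [608.13 -11.78  95.73]
222 [608.22 -11.78  91.22]
```

View pics/z2.png

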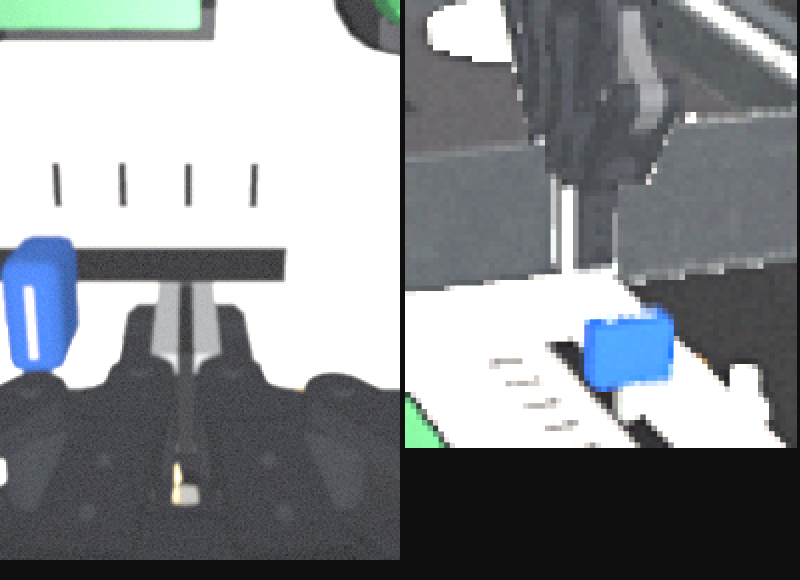

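The fingertip moved down with the TCP and sits near z≈96 with the TCP at 67, so the tips look about 28 mm shorter than stated. I'll go down in small steps and watch the force.

>>> move_arm:
  rows:
    - [[0,0,2,0,-1],[0,0,4,0,-1],[0,0,5,0,-1],[0,0,5,0,-1]]

```text
time_s: 4.03
eef_pos: [608.1, -4.8, 62.4]
ee_rot: [-0.0, 0.736, 0.677, -0.0]
force: [0.2, 0.7, -0.6]
grip_width: 0.0
```

>>> move_arm:
  rows:
    - [[0,0,1,0,-1],[0,0,2,0,-1],[0,0,2,0,-1]]

```text
time_s: 4.4
eef_pos: [608.1, -4.8, 60.4]
ee_rot: [-0.0, 0.736, 0.677, -0.0]
force: [0.1, -0.1, 0.1]
grip_width: -0.001
```

There's no contact with the stated tip at z=52, which is below the unit's top, so the cameras are right. I'll continue to TCP z≈48.

>>> move_arm:
  rows:
    - [[0,0,3,0,-1],[0,0,6,0,-1],[0,0,9,0,-1],[0,0,12,0,-1],[0,0,12,0,-1]]

```text
time_s: 5.03
eef_pos: [607.9, -4.7, 48.0]
ee_rot: [-0.0, 0.736, 0.677, -0.001]
force: [-0.3, -0.1, 0.7]
grip_width: 0.0
```

```bash
python3 - <<'E'
from st import *
st(); c=cam('side'); w=cam('wrist')
f=c['color'][170:250,260:330]; g=w['color'][110:390,190:390]
o=np.zeros((580,800,3),np.uint8); o[:560,:400]=cv2.resize(g,(400,560),interpolation=3); o[:448,405:797]=cv2.resize(f,(392,448),interpolation=3)
cv2.imwrite('pics/z3.png',o)
E
```

```text
t 5.025 pos [607.93  -4.74  48.04] unit [32.39 27.98] toolx deg 85.15047207873306 toolz [-0. -0. -1.] F [-0.28 -0.06  0.67] Fu [-0.28 -0.08] j [-0.2   0.64  1.41 -0.    1.09 -1.69] w 6.241364441895655e-05
```

View pics/z3.png

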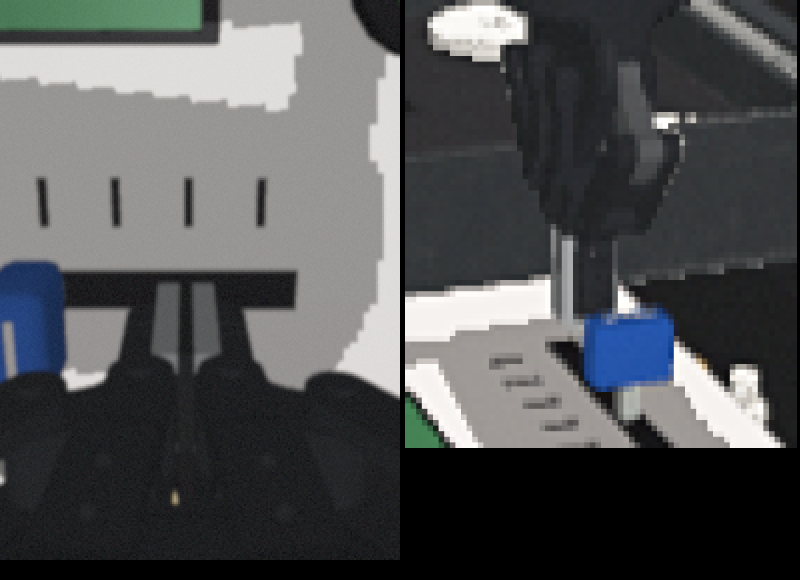

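The fingertip is now level with the knob and 15–20 mm left of it. I'll push toward home (tool -x).

>>> move_arm:
  rows:
    - [[-3,0,0,0,-1],[-6,0,0,0,-1],[-9,0,0,0,-1],[-12,0,0,0,-1],[-15,0,0,0,-1],[-18,0,0,0,-1],[-20,0,0,0,-1],[-22,0,0,0,-1],[-22,0,0,0,-1]]

```text
time_s: 6.25
eef_pos: [606.3, -26.4, 48.4]
ee_rot: [-0.0, 0.736, 0.677, -0.0]
force: [0.1, 2.7, 0.7]
grip_width: 0.003
```

>>> move_arm:
  rows:
    - [[-1,0,0,0,-1],[-2,0,0,0,-1],[-3,0,0,0,-1],[-4,0,0,0,-1],[-4,0,0,0,-1]]

```text
time_s: 6.88
eef_pos: [605.9, -30.9, 48.4]
ee_rot: [-0.0, 0.736, 0.677, -0.001]
force: [0.1, 0.6, 0.0]
grip_width: -0.001
```

```bash
python3 st.py
```

```text
t 6.875 pos [605.91 -30.94  48.41] unit [32.58  1.71] toolx deg 85.14728830490166 toolz [-0. -0. -1.] F [0.12 0.63 0.02] Fu [0.07 0.63] j [-0.24  0.64  1.42 -0.    1.08 -1.73] w -0.0007588759844133782
```

Contact came near unit y≈6–7. I'll keep pushing toward home.

>>> move_arm:
  rows:
    - [[-2.5,0,0,0,-1],[-5,0,0,0,-1],[-7.5,0,0,0,-1],[-10,0,0,0,-1],[-12.5,0,0,0,-1],[-15,0,0,0,-1],[-17.5,0,0,0,-1],[-20,0,0,0,-1],[-22.5,0,0,0,-1],[-25,0,0,0,-1],[-27,0,0,0,-1],[-27,0,0,0,-1]]

```text
time_s: 8.38
eef_pos: [603.6, -58.2, 48.4]
ee_rot: [0.0, 0.736, 0.676, -0.001]
force: [-0.3, 0.3, -0.1]
grip_width: -0.002
```

```bash
python3 st.py
```

```text
t 8.375 pos [603.61 -58.17  48.42] unit [ 32.59 -25.61] toolx deg 85.13268333182366 toolz [-0. -0. -1.] F [-0.26  0.27 -0.11] Fu [-0.29  0.25] j [-0.29  0.64  1.42 -0.    1.08 -1.77] w -0.001513633123057045
```

>>> move_arm:
  rows:
    - [[-2,0,0,0,-1],[-4,0,0,0,-1],[-6,0,0,0,-1],[-7,0,0,0,-1],[-7,0,0,0,-1]]

```text
time_s: 9.0
eef_pos: [603.1, -64.4, 48.4]
ee_rot: [-0.0, 0.736, 0.676, -0.0]
force: [0.2, 4.0, 0.9]
grip_width: -0.005
```

>>> move_arm:
  rows:
    - [[-1,0,0,0,-1],[-1,0,0,0,-1]]

```text
time_s: 9.25
eef_pos: [603.1, -64.4, 48.5]
ee_rot: [-0.001, 0.736, 0.677, 0.0]
force: [0.7, 5.9, 1.1]
grip_width: 0.002
```

>>> move_arm:
  rows:
    - [[-1,0,0,0,-1],[-1,0,0,0,-1]]

```text
time_s: 9.5
eef_pos: [603.1, -64.3, 48.5]
ee_rot: [-0.001, 0.736, 0.677, 0.001]
force: [1.2, 7.1, 0.5]
grip_width: -0.004
```

The position holds while the force rises, which looks like the home stop. One more gentle push will confirm it.

>>> move_arm:
  rows:
    - [[-2,0,0,0,-1],[-2,0,0,0,-1],[-2,0,0,0,-1]]

```text
time_s: 9.88
eef_pos: [603.0, -64.3, 48.5]
ee_rot: [-0.002, 0.736, 0.677, 0.002]
force: [1.8, 10.8, 1.2]
grip_width: 0.003
```

```bash
python3 - <<'E'
from st import *
st(); w=cam('wrist'); c=cam('side')
f=c['color'][190:280,250:340]; g=w['color'][60:260,140:390]
o=np.zeros((420,800,3),np.uint8); o[:320,:400]=cv2.resize(g,(400,320),interpolation=3); o[:390,405:795]=cv2.resize(f,(390,390),interpolation=3)
cv2.imwrite('pics/z4.png',o)
E
```

```text
t 9.875 pos [603.04 -64.34  48.54] unit [ 32.54 -31.81] toolx deg 85.18465764349806 toolz [-0.    0.01 -1.  ] F [ 1.84 10.81  1.18] Fu [ 0.92 10.92] j [-0.3   0.64  1.42  0.01  1.09 -1.79] w 0.003001500291042836
```

View pics/z4.png

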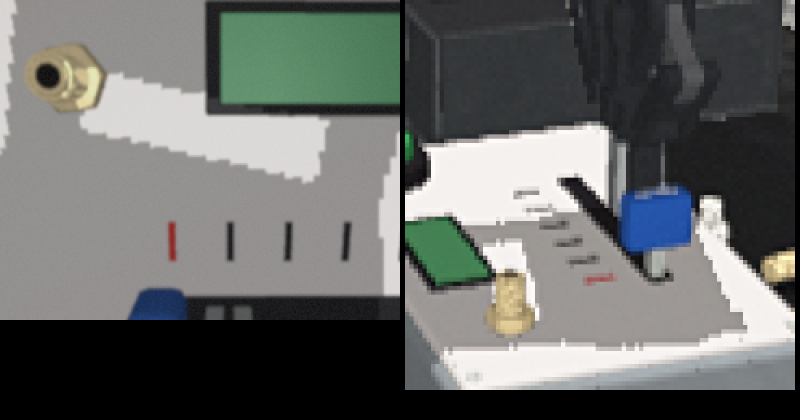

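The knob stands at the red tick against the end of its slot, with the position unchanged at 11 N, so this is the home stop. I'll back off, lift, and cross to its right side.

>>> move_arm:
  rows:
    - [[4,0,0,0,-1],[8,0,0,0,-1],[8,0,-20,0,-1],[8,0,-40,0,-1],[8,0,-40,0,-1],[-12,0,-40,0,-1],[-32,0,-40,0,-1],[-52,0,-40,0,-1],[-60,0,-40,0,-1],[-60,0,-40,0,-1]]

```text
time_s: 11.22
eef_pos: [597.9, -125.0, 88.0]
ee_rot: [-0.003, 0.737, 0.676, 0.002]
force: [0.8, 0.3, -0.5]
grip_width: -0.001
```

```bash
python3 st.py
```

```text
t 11.225 pos [ 597.89 -125.03   88.  ] unit [ 32.52 -92.72] toolx deg 85.12805973915319 toolz [-0.    0.01 -1.  ] F [ 0.82  0.31 -0.46] Fu [0.79 0.38] j [-0.4   0.6   1.37  0.01  1.17 -1.89] w -0.0011350860558734124
```

Clear on the right side. I'll descend and approach.

>>> move_arm:
  rows:
    - [[0,0,15,0,-1],[0,0,30,0,-1],[0,0,40,0,-1],[0,0,40,0,-1],[4,0,40,0,-1],[8,0,40,0,-1],[12,0,40,0,-1],[15,0,40,0,-1],[17,0,40,0,-1],[17,0,40,0,-1]]

```text
time_s: 12.48
eef_pos: [599.3, -107.7, 48.1]
ee_rot: [-0.003, 0.736, 0.676, 0.002]
force: [-0.4, -0.0, 0.4]
grip_width: 0.002
```

```bash
python3 st.py
```

```text
t 12.475 pos [ 599.34 -107.69   48.11] unit [ 32.5  -75.33] toolx deg 85.13764037093098 toolz [-0.    0.01 -1.  ] F [-0.41 -0.03  0.43] Fu [-0.41 -0.07] j [-0.37  0.65  1.41  0.01  1.09 -1.86] w 0.0019218140774937026
```

>>> move_arm:
  rows:
    - [[1,0,0,0,-1],[2,0,0,0,-1],[3,0,0,0,-1],[3,0,0,0,-1]]

```text
time_s: 12.98
eef_pos: [599.6, -104.9, 48.1]
ee_rot: [-0.002, 0.736, 0.676, 0.002]
force: [0.0, -1.8, -0.7]
grip_width: 0.001
```

>>> move_arm:
  rows:
    - [[1,0,0,0,-1],[1,0,0,0,-1]]

```text
time_s: 13.22
eef_pos: [599.6, -104.6, 48.2]
ee_rot: [-0.002, 0.737, 0.676, 0.002]
force: [-0.6, -4.1, -0.3]
grip_width: -0.001
```

>>> move_arm:
  rows:
    - [[1,0,0,0,-1],[1,0,0,0,-1]]

```text
time_s: 13.48
eef_pos: [599.6, -104.5, 48.2]
ee_rot: [-0.002, 0.737, 0.676, 0.001]
force: [-1.0, -6.4, -0.1]
grip_width: 0.0
```

>>> move_arm:
  rows:
    - [[1,0,0,0,-1],[1,0,0,0,-1]]

```text
time_s: 13.72
eef_pos: [599.7, -104.4, 48.2]
ee_rot: [-0.001, 0.737, 0.676, 0.001]
force: [-1.0, -6.2, -1.0]
grip_width: -0.004
```

Contact is at world y≈-105 with the joint at about 0, and the detent is resisting at 6 N. I'll push the first click to about 15 mm of travel.

>>> move_arm:
  rows:
    - [[2,0,0,0,-1],[3.5,0,0,0,-1],[5,0,0,0,-1],[6.5,0,0,0,-1],[8,0,0,0,-1],[9.5,0,0,0,-1],[11,0,0,0,-1],[12.5,0,0,0,-1],[14,0,0,0,-1],[14,0,0,0,-1]]

```text
time_s: 14.98
eef_pos: [600.9, -90.3, 48.3]
ee_rot: [-0.001, 0.737, 0.676, 0.001]
force: [-0.3, -0.1, 0.3]
grip_width: 0.001
```

```bash
python3 - <<'E'
from wm import *
st(); wm()
E
```

```text
t 14.975 pos [600.87 -90.26  48.29] unit [ 32.55 -57.82] toolx deg 85.11339054721411 toolz [-0.  0. -1.] F [-0.31 -0.11  0.34] Fu [-0.3  -0.13] j [-0.34  0.64  1.41  0.    1.09 -1.83] w 0.0011016456814111066
knob none
button none
redtick [294.14 210.22] [293 199   4  24  73] world [576.99 -81.09] unit [  7.99 -50.69]
redtick2 none
```

Force is zero, so it has snapped ahead. The next contact should come near y≈-85.

>>> move_arm:
  rows:
    - [[1,0,0,0,-1],[2,0,0,0,-1],[3,0,0,0,-1],[4,0,0,0,-1],[4,0,0,0,-1]]

```text
time_s: 15.65
eef_pos: [601.2, -86.3, 48.3]
ee_rot: [-0.001, 0.737, 0.676, 0.001]
force: [0.5, -0.5, -0.4]
grip_width: 0.0
```

>>> move_arm:
  rows:
    - [[1.5,0,0,0,-1],[1.5,0,0,0,-1]]

```text
time_s: 15.9
eef_pos: [601.3, -85.1, 48.3]
ee_rot: [-0.001, 0.737, 0.676, 0.001]
force: [0.4, -2.1, 0.4]
grip_width: 0.001
```

>>> move_arm:
  rows:
    - [[1.5,0,0,0,-1],[1.5,0,0,0,-1]]

```text
time_s: 16.15
eef_pos: [601.4, -84.3, 48.3]
ee_rot: [-0.0, 0.737, 0.676, 0.0]
force: [-1.0, -5.1, -0.8]
grip_width: -0.002
```

Contact at -85, as predicted, so the lever is in notch 1. Second click: push to y≈-70.

>>> move_arm:
  rows:
    - [[2,0,0,0,-1],[3.5,0,0,0,-1],[5,0,0,0,-1],[6.5,0,0,0,-1],[8,0,0,0,-1],[9.5,0,0,0,-1],[11,0,0,0,-1],[12.5,0,0,0,-1],[14,0,0,0,-1],[14,0,0,0,-1]]

```text
time_s: 17.4
eef_pos: [602.6, -70.1, 48.3]
ee_rot: [-0.001, 0.737, 0.676, 0.0]
force: [0.0, -0.6, 0.2]
grip_width: -0.003
```

>>> move_arm:
  rows:
    - [[1,0,0,0,-1],[2,0,0,0,-1],[3,0,0,0,-1],[4,0,0,0,-1],[4,0,0,0,-1]]

```text
time_s: 18.02
eef_pos: [603.0, -66.1, 48.4]
ee_rot: [-0.001, 0.737, 0.676, 0.0]
force: [0.0, 0.6, -0.3]
grip_width: -0.002
```

>>> move_arm:
  rows:
    - [[1.5,0,0,0,-1],[1.5,0,0,0,-1]]

```text
time_s: 18.27
eef_pos: [603.1, -65.1, 48.4]
ee_rot: [-0.0, 0.737, 0.676, -0.0]
force: [0.1, -4.1, 0.1]
grip_width: -0.0
```

>>> move_arm:
  rows:
    - [[1,0,0,0,-1],[1,0,0,0,-1]]

```text
time_s: 18.52
eef_pos: [603.1, -64.8, 48.4]
ee_rot: [0.0, 0.737, 0.676, -0.001]
force: [-1.1, -6.5, -0.2]
grip_width: -0.0
```

Contact at -65, so it's in notch 2. Third click: push to y≈-50.5, then retreat, lift and look.

>>> move_arm:
  rows:
    - [[2,0,0,0,-1],[3.5,0,0,0,-1],[5,0,0,0,-1],[6.5,0,0,0,-1],[8,0,0,0,-1],[9.5,0,0,0,-1],[11,0,0,0,-1],[12.5,0,0,0,-1],[14.3,0,0,0,-1],[14.3,0,0,0,-1]]

```text
time_s: 19.77
eef_pos: [604.3, -50.4, 48.4]
ee_rot: [0.0, 0.737, 0.676, -0.0]
force: [0.0, -0.0, -0.6]
grip_width: 0.0
```

>>> move_arm:
  rows:
    - [[-8,0,0,0,-1],[-16,0,0,0,-1],[-16,0,-25,0,-1],[-16,0,-60,0,-1],[-16,-10,-110,0,-1],[10,-60,-130,0,-1],[36,-110,-130,0,-1],[36,-110,-130,0,-1]]

```text
time_s: 20.78
eef_pos: [495.4, -3.8, 178.7]
ee_rot: [-0.0, 0.736, 0.677, -0.001]
force: [0.6, -1.4, 0.4]
grip_width: -0.004
```

```bash
python3 - <<'E'
from wm import *
st(); c=cam('side'); w=cam('wrist')
h=cv2.cvtColor(c['color'],cv2.COLOR_BGR2HSV); m=cv2.inRange(h,(105,120,50),(130,255,255)); r=np.zeros_like(m); r[215:270,275:330]=m[215:270,275:330]
ys,xs=np.nonzero(r); print('side knob',xs.mean(),ys.mean(),len(xs),plane(c,xs.mean(),ys.mean(),84), Ru.T@(plane(c,xs.mean(),ys.mean(),84)[:2]-C))
for j in(40,60,80): print(j,proj(c,np.r_[C+Ru@[33,-49+j],82]))
f=c['color'][190:280,250:340]; g=w['color']
o=np.zeros((600,800,3),np.uint8); o[:330,:440]=cv2.resize(g,(440,330),interpolation=cv2.INTER_AREA); o[:350,445:795]=cv2.resize(f,(350,350),interpolation=3)
cv2.imwrite('pics/z5.png',o)
E
```

```text
t 20.775 pos [495.36  -3.82 178.73] unit [-79.86  19.42] toolx deg 85.1989019738275 toolz [-0. -0. -1.] F [ 0.63 -1.39  0.37] Fu [ 0.74 -1.33] j [-0.24  0.27  1.62 -0.    1.25 -1.73] w -0.003875187648180408
side knob 296.04347826086956 228.35326086956522 184 [606.88 -29.06  84.  ] [33.39  3.66]
40 [298.13 231.65]
60 [294.55 227.92]
80 [291.08 224.31]
```

View pics/z5.png

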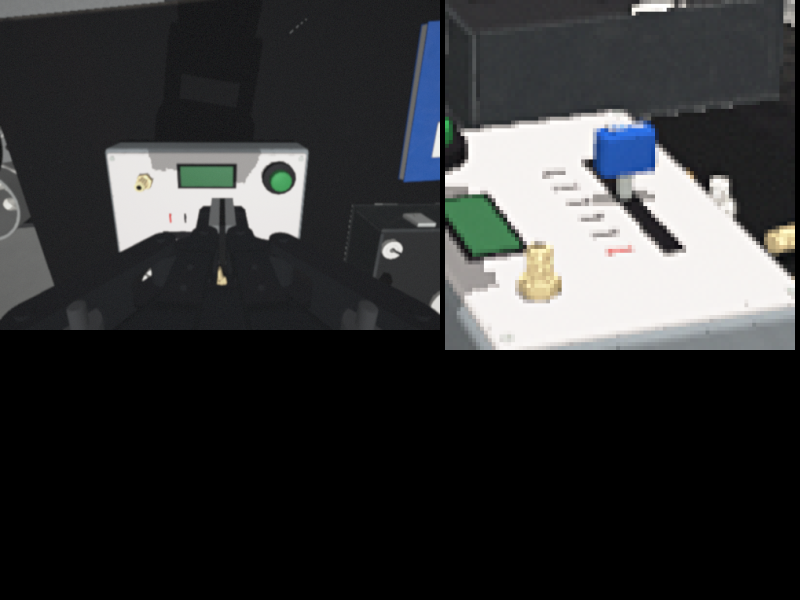

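The lever measures at notch 3: side row 228.4 against a predicted 227.9 for 60 mm and 231.7 for 40 mm. Contact bookkeeping agrees. Now I'll locate the button.

```bash
python3 - <<'E'
from st import *
w=cam('wrist'); h=cv2.cvtColor(w['color'],cv2.COLOR_BGR2HSV)
m=cv2.inRange(h,(50,120,40),(80,255,255)); m[:,:325]=0; m[:,385:]=0
n,l,s,ce=cv2.connectedComponentsWithStats(m); i=1+np.argmax(s[1:,4]); p=plane(w,*ce[i],77)
print(ce[i],s[i],p,Ru.T@(p[:2]-C))
st(); e=sense(); M=rot(e['ee_rot']); print('shift in tool axes to above', M.T@(np.r_[p[:2],e['eef_pos'][2]]-e['eef_pos']))
print('nominal',C+Ru@[-50-1,90+1])
E
```

```text
[357.67 228.75] [344 215  28  28 589] [528.62  62.76  77.  ] [-52.32  88.57]
t 20.925 pos [498.72  -5.84 178.72] unit [-76.34  17.69] toolx deg 85.08767251987545 toolz [ 0. -0. -1.] F [-0.52 -0.54 -0.31] Fu [-0.48 -0.58] j [-0.25  0.28  1.61 -0.    1.25 -1.73] w 0.002486122027451219
shift in tool axes to above [70.92 23.92 -0.07]
nominal [530.14  65.07]
```

>>> move_arm:
  rows:
    - [[20,8,0,0,-1],[45,16,0,0,-1],[72,25,0,0,-1],[72,25,0,0,-1],[72,25,40,0,-1],[72,25,80,0,-1],[72,25,110,0,-1],[72,25,120,0,-1],[72,25,120,0,-1]]

```text
time_s: 22.05
eef_pos: [530.2, 63.0, 58.8]
ee_rot: [0.001, 0.737, 0.676, -0.0]
force: [0.4, 0.2, 1.1]
grip_width: -0.002
```

>>> move_arm:
  rows:
    - [[0,0,2,0,-1],[0,0,4,0,-1],[0,0,6,0,-1],[0,0,6,0,-1]]

```text
time_s: 22.55
eef_pos: [530.2, 63.0, 52.8]
ee_rot: [0.001, 0.737, 0.676, -0.0]
force: [0.2, 0.2, 0.3]
grip_width: 0.0
```

```bash
python3 - <<'E'
from st import *
st(); c=cam('side'); w=cam('wrist')
f=c['color'][170:260,215:305]; g=w['color']
o=np.zeros((420,800,3),np.uint8); o[:300,:400]=cv2.resize(g,(400,300),interpolation=cv2.INTER_AREA); o[:390,405:795]=cv2.resize(f,(390,390),interpolation=3)
cv2.imwrite('pics/z6.png',o)
E
```

```text
t 22.55 pos [530.19  62.98  52.84] unit [-50.78  88.92] toolx deg 85.05636950845043 toolz [ 0. -0. -1.] F [0.16 0.17 0.35] Fu [0.15 0.18] j [-0.1   0.5   1.65 -0.    0.99 -1.58] w 0.00045543089418160533
```

View pics/z6.png

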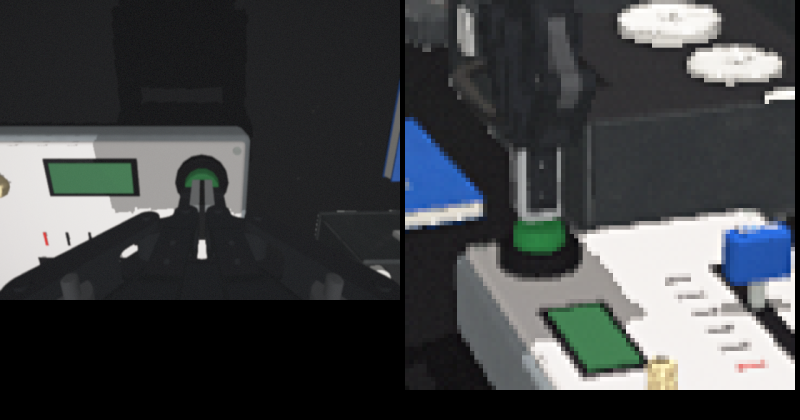

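The fingertip is centred just above the button. I'll press in small steps.

>>> move_arm:
  rows:
    - [[0,0,1,0,-1],[0,0,2,0,-1],[0,0,3,0,-1],[0,0,3,0,-1]]

```text
time_s: 23.15
eef_pos: [530.2, 63.0, 49.8]
ee_rot: [0.001, 0.737, 0.676, -0.0]
force: [-0.7, 0.3, 0.2]
grip_width: 0.006
```

>>> move_arm:
  rows:
    - [[0,0,1,0,-1],[0,0,2,0,-1],[0,0,3,0,-1],[0,0,3,0,-1]]

```text
time_s: 23.65
eef_pos: [530.2, 63.0, 46.8]
ee_rot: [0.001, 0.737, 0.676, -0.0]
force: [-1.0, 1.1, 2.2]
grip_width: -0.001
```

>>> move_arm:
  rows:
    - [[0,0,1,0,-1],[0,0,2,0,-1],[0,0,2,0,-1]]

```text
time_s: 24.02
eef_pos: [530.2, 63.0, 44.8]
ee_rot: [0.001, 0.737, 0.676, -0.0]
force: [-0.5, 0.6, 3.2]
grip_width: 0.001
```

>>> move_arm:
  rows:
    - [[0,0,1,0,-1],[0,0,2,0,-1],[0,0,2,0,-1]]

```text
time_s: 24.4
eef_pos: [530.3, 63.0, 42.8]
ee_rot: [0.001, 0.737, 0.676, -0.0]
force: [-0.5, 0.0, 3.2]
grip_width: -0.002
```

>>> move_arm:
  rows:
    - [[0,0,1.5,0,-1],[0,0,1.5,0,-1]]

```text
time_s: 24.65
eef_pos: [530.3, 63.0, 42.3]
ee_rot: [0.001, 0.737, 0.676, -0.0]
force: [-5.4, -0.0, 15.0]
grip_width: -0.0
```

It bottomed out after about 6 mm, with the force rising sharply to 15 N. I'll release and lift clear.

>>> move_arm:
  rows:
    - [[0,0,-5,0,-1],[0,0,-15,0,-1],[0,0,-50,0,-1],[0,0,-100,0,-1],[0,-30,-140,0,-1],[30,-70,-160,0,-1],[60,-110,-160,0,-1],[80,-130,-160,0,-1],[80,-130,-160,0,-1]]

```text
time_s: 25.78
eef_pos: [406.7, 155.1, 202.5]
ee_rot: [0.001, 0.736, 0.677, 0.0]
force: [0.6, -0.7, 0.3]
grip_width: -0.002
```

```bash
python3 - <<'E'
from st import *
st(); c=cam('side'); t=cam('top')
a=cv2.imread('pics/side0.png').astype(int); b=c['color'].astype(int)
h=cv2.cvtColor(c['color'],cv2.COLOR_BGR2HSV); m=cv2.inRange(h,(105,120,50),(130,255,255)); r=np.zeros_like(m); r[215:270,275:330]=m[215:270,275:330]
ys,xs=np.nonzero(r); print('side knob',xs.mean(),ys.mean())
h=cv2.cvtColor(t['color'],cv2.COLOR_BGR2HSV); m=cv2.inRange(h,(100,120,60),(130,255,255)); r=np.zeros_like(m); r[180:215,285:345]=m[180:215,285:345]
ys,xs=np.nonzero(r); p=plane(t,xs.mean(),ys.mean(),95)[:2]; print('top knob',len(xs),p,Ru.T@(p-C),'was -9.56 at notch 2')
f=c['color'][190:290,220:400]; g=t['color'][100:320,100:400]
o=np.zeros((600,800,3),np.uint8); o[:293,:400]=cv2.resize(g,(400,293),interpolation=3); o[:222,400:800]=cv2.resize(f,(400,222),interpolation=3)
o[300:522,400:800]=cv2.resize(cv2.imread('pics/side0.png')[190:290,220:400],(400,222),interpolation=3); o[300:593,:400]=cv2.resize(cv2.imread('pics/top0.png')[100:320,100:400],(400,293),interpolation=3)
cv2.imwrite('pics/z7.png',o)
E
```

```text
t 25.775 pos [406.72 155.07 202.51] unit [-181.56  170.28] toolx deg 85.19925979244807 toolz [ 0. -0. -1.] F [ 0.62 -0.7   0.34] Fu [ 0.68 -0.64] j [ 0.09  0.11  1.75 -0.    1.28 -1.39] w -0.001555397827236106
side knob 296.0 228.38251366120218
top knob 69 [606.83 -21.95] [32.74 10.75] was -9.56 at notch 2
```

View pics/z7.png

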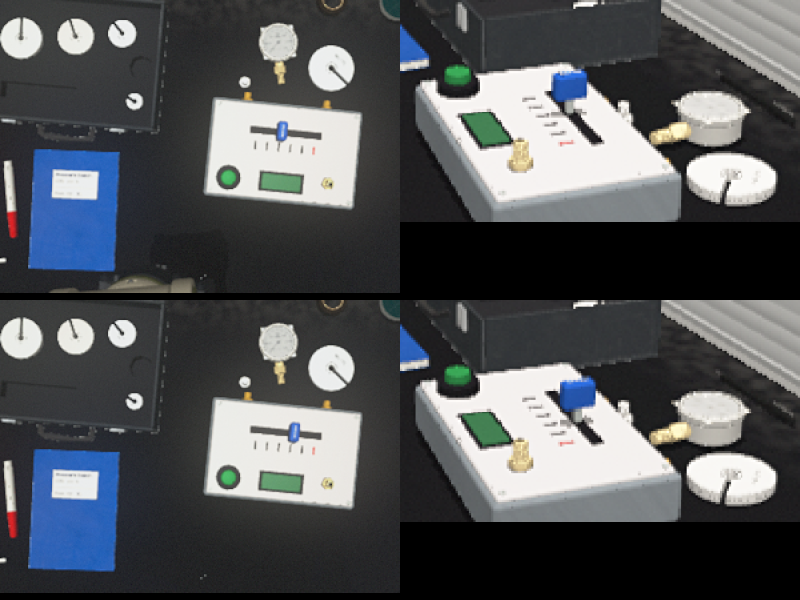

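The knob is at y=+10.75, where notch 3 should be at +10. The button is up, the bystanders match the first pictures, and the arm is clear.

```bash
python3 -c "
from rig import ctrl; print(ctrl.finish_job())"
```

```text
the job is handed in; nothing more can be done
None
```

The lever stands in the third notch after home, the green button has been pressed fully and let go, and the job is handed in at about 26 s of the 58 s allowed.

**Lever:** With the gripper shut, I pushed the lever from notch 2 to the home stop. The position stopped changing while the force rose to 11 N, and the picture showed the knob at the red tick. I then pushed it out one click at a time from the other side. The fingertip first touched the knob at y ≈ -105, -85 and -65 mm before the three pushes, which is the 20 mm spacing expected. I stopped each push about 15 mm past the notch it left, so the lever snapped into the next by itself.

**Button:** It bottomed out after about 6 mm of travel, with the force rising to 15 N, and then I released it.

**Last checks:**
- **Lever position:** the top camera puts the knob at y = +10.8 mm in the unit's frame, where notch 3 should be at +10. The side camera agrees to about half a pixel.
- **Surroundings:** the button is up and the other items look unmoved against the first pictures. The arm is clear and touching nothing.

**Disagreement:** the shut fingertips turned out to be about 28 mm higher than the tool description gives. Both cameras showed this, and the contact heights agreed. I used the measured height for every move after finding it.

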